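Empty the lidded ball tin into the measuring tray

ROBOT

A 7-joint arm with a two-finger parallel gripper is mounted at the origin on the work surface. World frame = base frame: x ahead of the robot, y to its left, z up, the work surface at z = 0. Lengths are in m, angles in rad, forces in N, time in s.
With the tool pointing down it reaches from about 0.425 to 0.925 m from the base axis. Payload 6.8 kg.
Tool frame: the origin (TCP) lies at the very end of the fingers, on their centre line; the grasp point (between the pads) lies 19 mm behind it; z points along the fingers, y is the direction in which the jaws open and shut (so a half turn about z gives the same grasp; the last joint's range is limited). The gripper opens to 85 mm and grips with 20 to 120 N. Pads are 22 mm wide; open, the fingers measure 114 mm over their backs; the gripper's body (76 mm by 85 mm) begins 54 mm behind the grasp point. The pads swing forward as they close: fully open they stand 13 mm farther back than shut.
Start: joints at [1.016, 0.477, 0.022, 1.555, -0.011, 1.109, -0.083], TCP at [0.292, -0.609, 0.231] pointing down, gripper open.
Joint ranges: [-2.96, 2.96], [-0.34, 2.1], [-1.41, 1.46], [0.24, 2.44], [-1.37, 4.51], [0.17, 1.92], [-2.96, 2.96]. Speed limits (rad/s): [2.39, 2.39, 3.14, 3.14, 3.14, 3.14, 3.14].

INTERFACE

Orientations are given as a rotation vector (axis times angle).
In Python, from station import read_state, snapshot, get_calibration, r, regions_of gives the robot as it stands.
- The arm moves only by the shell command python3 -m pendant 'ROWS' [OPENING] [FORCE]. ROWS is JSON, a list that holds one entry, the list of rows, each a list of 6 numbers: the shift along the tool's x, y, z in m, then the turn, a rotation vector about the tool's x, y, z in rad. A call has exactly 10 rows; each row is the pose to reach, as a shift and turn from the pose commanded when the call began, along the tool's axes at that moment; what a row does not reach only later rows make up. A row lasts 1/10 s, in which the tool goes at most 50 mm and 8.59 degrees, less where a joint would pass 70% of its speed; a pose out of reach is approached as far as the arm can. A call with a gripper value outside its range is refused whole. OPENING is the closure, from -1 (fully open) to 1 (shut), set as the call begins (- or left out, the last holds). The fingers move at their own pace and stop on an object; FORCE is the grip in N (left out, the last holds). Time passes only in rows, so rows that repeat a pose let the fingers close, or fill a call up. It gives the time, the measured TCP pose, the force and the opening at its end, in the units of the state.
- read_state(): the state, without advancing time (a new reading comes with each control period).
- snapshot(name): name is "scene" or "top"; returns (picture, depth): 480x640x3 uint8, red, green, blue; 480x640 float32, m along the optical axis (not along the pixel's ray), 0 where there is no reading.
- get_calibration(name): a dict with "mtx" (3x3 intrinsics, pixels), "position" and "rotation" of the camera in the world. Camera axes: x right, y up, looking along -z (the intrinsics and any distortion apply to the point x, -y, -z); pixel columns grow to the right and rows downward; lengths in m; the calibration is good to about 2 mm. A picture is of the moment at which its call begins. get_calibration takes no time and is no camera call.
- r.close_job(): hands the job in, once; it reports no verdict.
Trained networks look in the newest picture that a camera, given by its name, has taken for a name from the list of things; names that differ only in an ending like _2 or _b are one class to them, and where a whole thing is asked for, a point or a joint stands for the part that bears it (a point fixed in the world has none). Each returns a list of dicts, best first, with "conf" (0 to 1); they miss things now and then, are a little off and sometimes report something else, mostly with a low value. They report only what shows in the picture. A call takes as long as a camera call. They do not tell look-alikes from the thing itself.
- regions_of(camera, name): "pixels" (480x640 bool, what is visible of it) and "box" ([left, top, width, height] in pixels, round what is visible of it).
The state is a dict: "clock": time; "q": joint angles; "dq": joint speeds; "joint_torque": joint torques, N m; "tool_pos": TCP position; "orientation": TCP orientation; "contact_force": force on the tool from outside, world axes, zero at the start; "wrist_torque": the same for the moment, N m; "width": finger opening in m.
Only numpy, scipy, OpenCV 4.12 (cv2) and the standard library are available. Lean on these libraries where they do the work, as an engineer would, in place of code of your own. Each camera call takes 0.05 s, during which the arm holds its last target.

TASK

Carry the small steel tin with the two upright plates on top to the black rubber mat, holding its loose slide lid shut all the way, and stand it there upright with the lid still shut. Then slide the lid well open and tip the tin so that the steel ball inside rolls out into the aluminium tray beside the mat. Put the tin back upright on the middle of the mat and let go.

Things in the scene. Friction and masses are not known exactly. Their poses are not given: they have to be found in the camera images.
- tin_mid (a point): Centre of a steel tin, 120 (x) x 64 (y) x 40 mm high, z up, 0.2 kg. +x is the pouring end: a ramp inside climbs 30 deg to the rim, so tipping it down 45 deg empties it. On top stand two plates 8 mm thick (x), 30 wide (y), tops 70 mm above this point: front one on a bridge 36 mm above this point, at x = +30 mm; rear one on the lid, at x = -20 mm minus the lid's opening.
- lid (a joint): Opening of the tin's flat lid (top 23 mm over the tin's centre), in m: 0 shut, 0.042 at its stop, towards the tin's -x. Shut, the plates span 58 mm outside, 42 mm clear between; pinching them holds it shut. It slides almost freely but cannot lift off: held by the rear plate alone, the tin tipped pouring end down hangs on the stop, lid open; unheld it slides shut.
- mat (a point): Centre of the top of a fixed black rubber mat, 180 (x) x 160 mm (y), 4 mm above the table. Fixed beside it is an open aluminium tray with grey lining, 170 x 170 mm, walls 30 mm above the table and 3 mm thick, centred 200 mm from the mat's centre along the mat's -y.
- ball_center (a point): Centre of the steel ball, 22 mm across, 44 g, loose inside the tin. (The like-sized closed tin with a round knob on top is not wanted.)
There are look-alikes about, which are no part of the job. What is shaped like the part that bears tin_mid but green or orange is not meant.

How it is judged:
On the way, in this order (a step that is already met when the one before it is completed fails the run):
1. the tin stands upright on the mat with its lid shut (within 8 mm) (value of joint lid below 0.008 m and x of tin_mid in the frame of mat between -0.07 and 0.07 m and y of tin_mid in the frame of mat between -0.07 and 0.07 m and z of tin_mid in the frame of mat below 0.025 m and angle between tin_mid's own z axis and vertical below 0.17 rad), for 0.2 s.
2. the lid is slid open by at least 28 mm (value of joint lid above 0.028 m), for 0.1 s.
3. the ball has rolled into the tray out of the tipped tin (tilted more than 20 degrees) (angle between tin_mid's own z axis and vertical above 0.35 rad and x of ball_center in the frame of mat between -0.085 and 0.085 m and y of ball_center in the frame of mat between -0.285 and -0.115 m and height (world z) of ball_center below 0.028 m), for 0.02 s.
At the end, for the whole second after the job is handed in: The ball lies in the tray; the tin stands upright (within 10 degrees) and at rest on the mat, its centre within 70 mm of the mat's centre along each side of the mat; the lid may be anywhere (x of ball_center in the frame of mat between -0.085 and 0.085 m and y of ball_center in the frame of mat between -0.285 and -0.115 m and height (world z) of ball_center below 0.028 m and x of tin_mid in the frame of mat between -0.07 and 0.07 m and y of tin_mid in the frame of mat between -0.07 and 0.07 m and z of tin_mid in the frame of mat below 0.025 m and angle between tin_mid's own z axis and vertical below 0.17 rad and linear speed of tin below 0.03 m/s); the robot touches nothing.
It fails at once if the lid comes more than 15 mm open while the tin is still away from the mat (its centre over 165 mm from the mat's centre, on the side away from the tray) (value of joint lid above 0.015 m and horizontal distance between tin_mid and mat above 0.165 m and y of tin_mid in the frame of mat above 0 m).
It also fails if it takes over 69 s, if anything falls off the work surface, if the arm or the gripper's body presses on something with over 40 N, if the wrist force passes 120 N, or if a joint passes its speed limit or range.

## Working session

There is one attempt and no reset: what is moved stays moved. The work goes in short steps, Python scripts to look and compute and a shell command to move; the robot and the scene stay as the last step left them, time stands still between calls to the robot, and variables do not carry over. Pictures are saved under pics/ and viewed, and the job is handed in when it is done.

```bash
ls; mkdir -p pics
python3 - <<'E'
from station import *
import cv2,numpy as np
print(read_state())
for n in ("scene","top"):
    p,d=snapshot(n); cv2.imwrite(f"pics/{n}0.png",p[:,:,::-1]); np.save(f"pics/{n}0.npy",d)
    c=get_calibration(n); print(n,c)
    for name in ("tin_mid","lid","mat","ball_center"):
        try:
            for q in regions_of(n,name): print(n,name,round(q["conf"],2),q["box"])
        except Exception as e: print(name,e)
E
```

```text
pics
{'clock': 0.0, 'q': array([ 1.01588307,  0.47783199,  0.02233134,  1.55646249, -0.01151911,
        1.10930609, -0.08309287]), 'dq': array([-0.00135908, -0.00111104, -0.00010792, -0.00151726, -0.00066421,
       -0.00062507,  0.00187937]), 'joint_torque': array([ 1.06214429e-05, -5.96446931e+01,  1.60798732e+00, -2.81203687e+01,
        1.24658074e-02,  9.39450605e-03, -1.25407081e-05]), 'tool_pos': array([ 0.29139798, -0.60819244,  0.23029952]), 'orientation': array([-3.06175107e+00, -6.95671567e-01,  8.36720434e-04]), 'contact_force': array([ 0.06460256, -0.78670155,  0.70627866]), 'wrist_torque': array([-0.02223727, -0.0121323 ,  0.00644277]), 'width': 0.08526113920751113}
scene {'mtx': array([[451.80569039,   0.        , 323.20356147],
       [  0.        , 451.80569039, 226.48459625],
       [  0.        ,   0.        ,   1.        ]]), 'position': array([0.937038  , 0.05636608, 0.69626387]), 'rotation': array([0.56907754, 0.41997051, 1.18985249])}
scene tin_mid 0.79 [330.7, 185.8, 75.9, 63.6]
scene tin_mid 0.79 [425.5, 227.4, 86.0, 59.8]
scene tin_mid 0.75 [381.6, 131.8, 63.5, 58.8]
scene lid 0.73 [433.9, 236.2, 76.2, 38.7]
scene lid 0.68 [382.9, 140.3, 63.8, 37.2]
scene mat 0.84 [9.6, 270.1, 253.0, 127.8]
top {'mtx': array([[460.50763068,   0.        , 316.88465377],
       [  0.        , 460.50763068, 239.96690602],
       [  0.        ,   0.        ,   1.        ]]), 'position': array([0.34321115, 0.23977042, 0.90783169]), 'rotation': array([ 0.09415878, -0.15435018, -1.54449572])}
top tin_mid 0.92 [149.8, 294.1, 71.4, 37.5]
top tin_mid 0.66 [166.7, 152.2, 68.5, 47.0]
top tin_mid 0.59 [230.1, 236.2, 67.2, 40.1]
top lid 0.83 [165.0, 158.0, 68.5, 38.4]
top lid 0.78 [229.5, 238.2, 65.0, 38.8]
top lid 0.77 [144.7, 297.7, 71.9, 34.1]
top mat 0.75 [384.9, 166.7, 193.1, 111.9]
```

View pics/scene0.png

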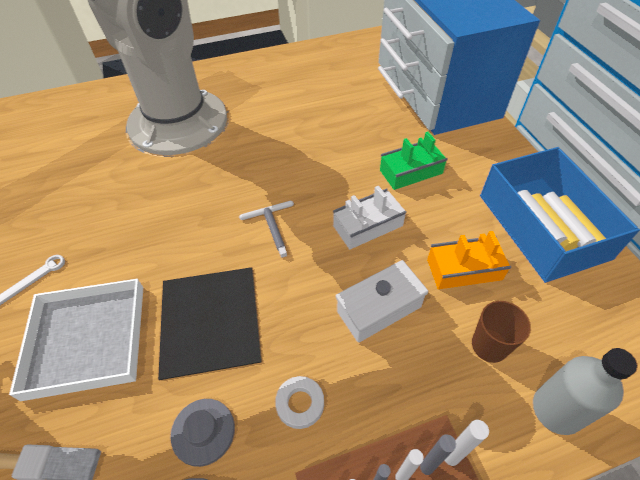

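View pics/top0.png

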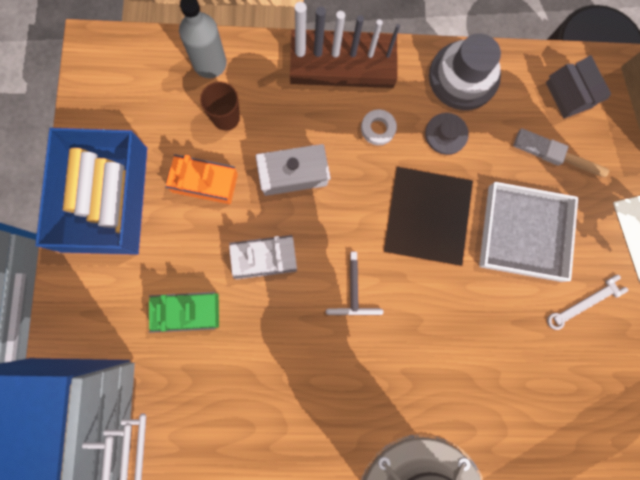

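The image candidates for the tin (top pixels) are: steel with plates (263,256), green (183,312), orange (202,180), and knob tin (292,170). By the description I choose the grey one at (263,256), scene (370,215), and check it in a crop.

```bash
cat > h.py <<'E'
import numpy as np,cv2
from scipy.spatial.transform import Rotation as R
from station import *
def rot(v): return R.from_rotvec(v)
def cloud(n,d):
    c=get_calibration(n);K=c["mtx"]
    v,u=np.mgrid[0:480,0:640]
    P=np.stack([(u-K[0,2])/K[0,0]*d,-(v-K[1,2])/K[1,1]*d,-d],-1)
    return P@rot(c["rotation"]).as_matrix().T+c["position"]
def proj(n,X):
    c=get_calibration(n);K=c["mtx"]
    p=(np.atleast_2d(X)-c["position"])@rot(c["rotation"]).as_matrix()
    return np.stack([K[0,2]+K[0,0]*p[:,0]/-p[:,2],K[1,2]+K[1,1]*p[:,1]/p[:,2]],-1)
E
python3 - <<'E'
from h import *
a=cv2.imread("pics/top0.png")[220:290,210:310];b=cv2.imread("pics/scene0.png")[170:260,310:430]
cv2.imwrite("pics/crop0.png",np.hstack([cv2.resize(a,(400,280),interpolation=2),cv2.resize(b,(373,280),interpolation=2)]))
for n in("top","scene"):
    d=np.load(f"pics/{n}0.npy");P=cloud(n,d)
    for q in regions_of(n,"mat")[:1]:
        m=q["pixels"];X=P[m&(d>0)]
        X=X[abs(X[:,2])<.03]
        rect=cv2.minAreaRect((X[:,:2]*1000).astype(np.float32));print(n,"mat",np.median(X,0),rect,cv2.boxPoints(rect).round())
    S=regions_of(n,"tin_mid")
    print([q["box"] for q in S])
    bx=(230,236,297,277) if n=="top" else (330,185,407,250)
    sl=np.zeros((480,640),bool);sl[bx[1]-4:bx[3]+4,bx[0]-4:bx[2]+4]=1
    X=P[sl&(d>0)]
    for lo,hi in((.008,.035),(.036,.05),(.05,.062),(.065,.1)):
        Y=X[(X[:,2]>lo)&(X[:,2]<hi)]
        if len(Y)>5:
            rect=cv2.minAreaRect((Y[:,:2]*1000).astype(np.float32));print(n,lo,len(Y),Y.mean(0).round(4),np.array(rect[0]).round(1),np.array(rect[1]).round(1),rect[2])
    np.save(f"pics/X_{n}.npy",X)
E
```

```text
top mat [ 0.52916045 -0.13838408  0.0043323 ] ((529.865966796875, -129.655029296875), (384.703125, 181.12899780273438), 81.23078155517578) [[ 411. -306.]
 [ 590. -334.]
 [ 649.   47.]
 [ 470.   74.]]
[[149.8, 294.1, 71.4, 37.5], [166.7, 152.2, 68.5, 47.0], [230.1, 236.2, 67.2, 40.1]]
top 0.008 31 [0.4196 0.2995 0.0135] [419.3 301.4] [ 29.7 123. ] 23.211475372314453
top 0.036 2029 [0.4487 0.3116 0.042 ] [449.2 310.4] [ 68.2 120.6] 8.868163108825684
top 0.05 90 [0.4499 0.2865 0.0583] [450.4 303.7] [64.5 55.1] 8.720547676086426
top 0.065 180 [0.4488 0.3062 0.0866] [449.8 305.2] [29.8 58.4] 8.330443382263184
scene mat [ 0.53315818 -0.15084417  0.00547331] ((519.2501220703125, -129.974853515625), (391.00323486328125, 195.38601684570312), 79.89855194091797) [[ 389. -305.]
 [ 581. -340.]
 [ 650.   45.]
 [ 457.   80.]]
[[330.7, 185.8, 75.9, 63.6], [425.5, 227.4, 86.0, 59.8], [381.6, 131.8, 63.5, 58.8]]
scene 0.008 685 [0.46   0.3115 0.0208] [431.8 343.8] [ 91.  209.6] 24.195058822631836
scene 0.036 1504 [0.4517 0.3048 0.0434] [446.5 309.1] [ 71.4 121.7] 8.159083366394043
scene 0.05 157 [0.4545 0.2947 0.0577] [447.6 304.2] [65.1 60.1] 8.34957218170166
scene 0.065 338 [0.45   0.3027 0.0814] [447.7 303.5] [31.5 59.7] 8.20521068572998
```

View pics/crop0.png

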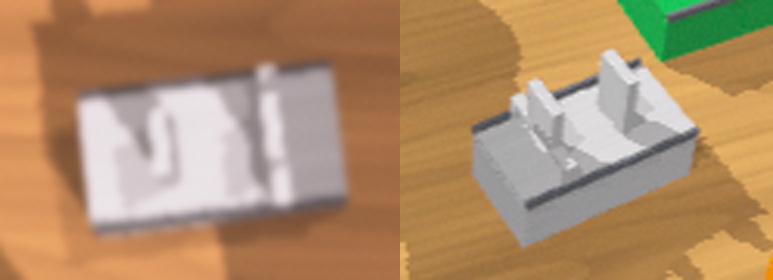

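The crop shows the steel tin. The bridge plate (the front one) is on the right in the top view at about (279,256), so the pouring end points to world −y, towards the tray. Next I measure the mat and tray separately.

Run:
```python
from h import *
for n in("top","scene"):
    d=np.load(f"pics/{n}0.npy");P=cloud(n,d);I=cv2.imread(f"pics/{n}0.png").max(2)
    sl=np.zeros((480,640),bool)
    if n=="top": sl[160:270,380:478]=1
    else: sl[260:385,150:270]=1
    m=((I<75)&sl).astype(np.uint8)
    k,l,s,_=cv2.connectedComponentsWithStats(m);j=1+s[1:,4].argmax();X=P[(l==j)&(d>0)]
    rect=cv2.minAreaRect((X[:,:2]*1000).astype(np.float32));print(n,"mat",s[j],X.mean(0),rect)
    # tray walls
    sl[:]=0
    if n=="top": sl[175:290,475:590]=1
    else: sl[270:405,5:150]=1
    X=P[sl&(d>0)];X=X[(X[:,2]>.022)&(X[:,2]<.04)];rect=cv2.minAreaRect((X[:,:2]*1000).astype(np.float32));print("tray",rect)
```

```text
top mat [ 386  168   85   96 6352] [ 0.54458421 -0.01916483  0.00303884] ((545.9544067382812, -19.603668212890625), (155.9832305908203, 175.4788818359375), 81.24616241455078)
tray ((515.8893432617188, -217.17733764648438), (173.01919555664062, 171.82589721679688), 81.06842041015625)
scene mat [ 159  268  102  112 9267] [ 0.55105262 -0.02269309  0.00417664] ((544.1268310546875, -20.813064575195312), (158.5178985595703, 181.8054962158203), 81.39550018310547)
tray ((513.4267578125, -217.98211669921875), (172.2056121826172, 172.47265625), 81.33989715576172)
```

```bash
cat >> h.py <<'E'
def orient(yaw,tilt=0):
    a=np.radians(yaw);y=np.array([np.cos(a),np.sin(a),0]);z=np.array([0,0,-1.]);x=np.cross(y,z)
    return R.from_rotvec(x*np.radians(tilt))*R.from_matrix(np.stack([x,y,z],1))
def plan(pos,yaw,tilt=0):
    s=read_state();q=rot(s["orientation"])
    print("shift mm",(q.inv().apply(np.array(pos)-s["tool_pos"])*1000).round(1),"rot",(q.inv()*orient(yaw,tilt)).as_rotvec().round(4),"t",round(s["clock"],2))
def st():
    s=read_state();M=rot(s["orientation"]).as_matrix();print("t",round(s["clock"],2),"tcp",s["tool_pos"].round(4),"yawy",np.degrees(np.arctan2(M[1,1],M[0,1])).round(1),"z",M[:,2].round(3),"F",s["contact_force"].round(1),"w",round(s["width"],4),"q",s["q"].round(2))
E
python3 - <<'E'
from h import *
st();plan([.528,-.13,.25],-98.8,50)
E
```

```text
t 0.7 tcp [ 0.2917 -0.6088  0.2313] yawy -64.4 z [-0. -0. -1.] F [ 0.2 -0.1  0.1] w 0.0851 q [ 1.02  0.48  0.02  1.56 -0.01  1.11 -0.08]
shift mm [ 420.  -329.6  -18.7] rot [0.8456 0.2618 0.5613] t 0.7
```

```bash
python3 -m pendant '[[[0.04,-0.03,0,0.08,0.026,0.056],[0.08,-0.06,0,0.17,0.05,0.11],[0.12,-0.095,0,0.25,0.08,0.17],[0.16,-0.13,0,0.34,0.105,0.225],[0.20,-0.16,0,0.42,0.13,0.28],[0.24,-0.19,0,0.51,0.157,0.337],[0.28,-0.22,0,0.59,0.183,0.393],[0.32,-0.25,-0.01,0.68,0.21,0.45],[0.36,-0.28,-0.015,0.76,0.236,0.505],[0.39,-0.31,-0.018,0.8456,0.2618,0.5613]]]' -1
python3 - <<'E'
from h import *
st();plan([.528,-.13,.18],-98.8,50)
E
```

```text
clock: 1.7
tool_pos: [0.5111, -0.1595, 0.2501]
orientation: [-2.261, 0.177, -0.083]
contact_force: [0.9, 0.4, -0.6]
width: 0.0854
t 1.7 tcp [ 0.5111 -0.1595  0.2501] yawy -98.9 z [ 0.12   0.758 -0.641] F [ 0.9  0.4 -0.6] w 0.0854 q [ 0.74  0.5  -0.17  1.76 -0.71  1.38 -0.83]
shift mm [12.  33.4 69.3] rot [-0.0023 -0.0022 -0.0013] t 1.7
```

Pouring pose reachable. Now go above the tin.

Run:
```python
from h import *
plan([.4490,.3045,.17],-81.6,0)
```

```text
shift mm [-133.5 -226.2  395.6] rot [-0.8681 -0.1328 -0.2829] t 1.7
```

```bash
python3 -m pendant '[[[-0.0134,-0.0226,0.0396,-0.0868,-0.0133,-0.0283],[-0.0267,-0.0452,0.0791,-0.1736,-0.0266,-0.0566],[-0.04,-0.0679,0.1187,-0.2604,-0.0398,-0.0849],[-0.0534,-0.0905,0.1582,-0.3472,-0.0531,-0.1132],[-0.0668,-0.1131,0.1978,-0.434,-0.0664,-0.1415],[-0.08,-0.1357,0.2374,-0.52,-0.08,-0.17],[-0.0934,-0.1583,0.277,-0.6077,-0.093,-0.198],[-0.1068,-0.181,0.3165,-0.694,-0.106,-0.2263],[-0.12,-0.2036,0.356,-0.7813,-0.12,-0.2546],[-0.1335,-0.2262,0.3956,-0.8681,-0.1328,-0.2829]]]'
python3 - <<'E'
from h import *
st()
p,d=snapshot("scene");cv2.imwrite("pics/s1.png",p[:,:,::-1])
plan([.4490,.3045,.056],-81.6,0)
E
```

```text
clock: 2.7
tool_pos: [0.4465, 0.3048, 0.169]
orientation: [3.128, 0.234, 0.004]
contact_force: [1.5, 0.6, 0.3]
width: 0.0856
t 2.7 tcp [0.4465 0.3048 0.169 ] yawy -81.5 z [ 0.003 -0.005 -1.   ] F [1.5 0.6 0.3] w 0.0856 q [-0.44  0.35 -0.33  1.92  0.15  0.89 -2.28]
shift mm [  5.7  16.4 112.4] rot [ 0.0006 -0.0012  0.0221] t 2.75
```

View pics/s1.png

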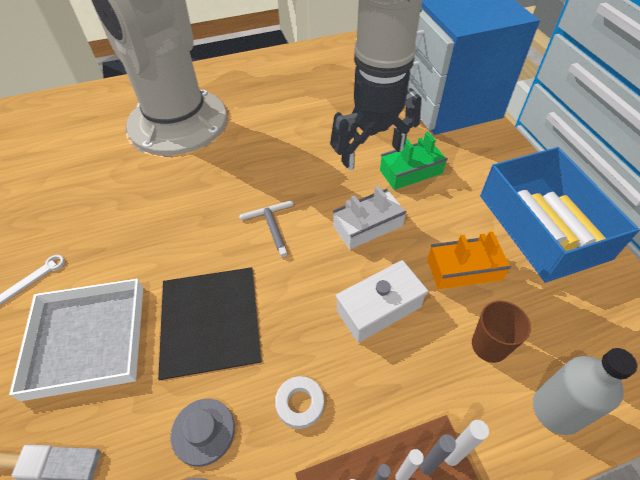

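```bash
python3 -m pendant '[[[0,0,0,0,0,0],[0,0,0.01,0,0,0],[0,0,0.02,0,0,0],[0,0,0.03,0,0,0],[0,0,0.04,0,0,0],[0,0,0.05,0,0,0],[0,0,0.05,0,0,0],[0,0,0.05,0,0,0],[0,0,0.05,0,0,0],[0,0,0.05,0,0,0]]]' -1
python3 - <<'E'
from h import *
st()
plan([.4490,.3045,.055],-81.6,0)
p,d=snapshot("scene");cv2.imwrite("pics/s2.png",cv2.resize(p[100:270,280:460,::-1],None,fx=3,fy=3))
E
```

```text
clock: 3.75
tool_pos: [0.4464, 0.3031, 0.1188]
orientation: [3.131, 0.234, 0.0]
contact_force: [-0.2, -0.6, -0.5]
width: 0.0856
t 3.75 tcp [0.4464 0.3031 0.1188] yawy -81.4 z [ 0.    -0.002 -1.   ] F [-0.2 -0.6 -0.5] w 0.0856 q [-0.45  0.42 -0.32  1.96  0.18  0.79 -2.3 ]
shift mm [ 2.8 -1.1 63.8] rot [0.0017 0.0001 0.0027] t 3.75
```

View pics/s2.png

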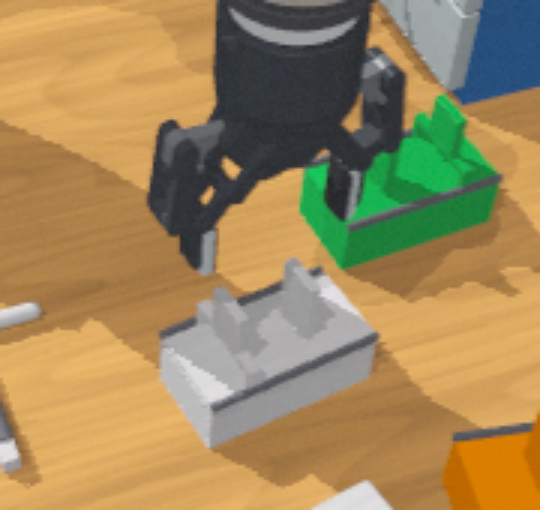

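The fingers straddle both plates, one on each outer side (crop left finger at (205,250), right at (345,190)). Descend.

```bash
python3 -m pendant '[[[0.0028,-0.001,0.01,0,0,0],[0.0028,-0.001,0.02,0,0,0],[0.0028,-0.001,0.03,0,0,0],[0.0028,-0.001,0.04,0,0,0],[0.0028,-0.001,0.05,0,0,0],[0.0028,-0.001,0.056,0,0,0],[0.0028,-0.001,0.06,0,0,0],[0.0028,-0.001,0.064,0,0,0],[0.0028,-0.001,0.064,0,0,0],[0.0028,-0.001,0.064,0,0,0]]]' -1
python3 - <<'E'
from h import *
st()
p,d=snapshot("scene");cv2.imwrite("pics/s3.png",cv2.resize(p[100:270,280:460,::-1],None,fx=3,fy=3))
E
```

```text
clock: 4.8
tool_pos: [0.4488, 0.3042, 0.0545]
orientation: [3.131, 0.234, -0.001]
contact_force: [0.6, 0.2, 0.4]
width: 0.0851
t 4.8 tcp [0.4488 0.3042 0.0545] yawy -81.5 z [-0.    -0.002 -1.   ] F [0.6 0.2 0.4] w 0.0851 q [-0.48  0.52 -0.29  1.99  0.23  0.67 -2.34]
```

View pics/s3.png

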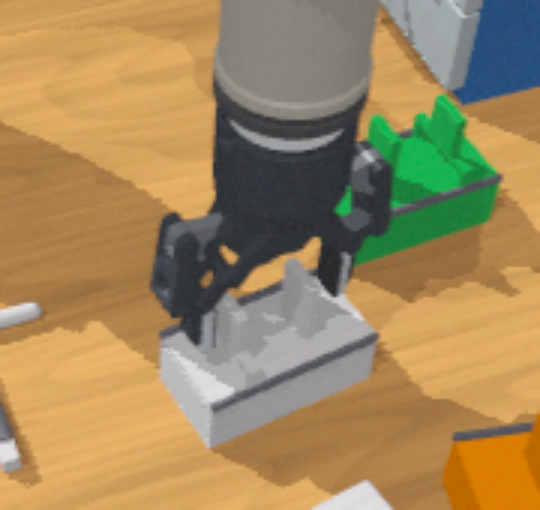

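Both fingers are outside the plates. Close on them.

```bash
python3 -m pendant '[[[0,0,0,0,0,0],[0,0,0,0,0,0],[0,0,0,0,0,0],[0,0,0,0,0,0],[0,0,0,0,0,0],[0,0,0,0,0,0],[0,0,0,0,0,0],[0,0,0,0,0,0],[0,0,0,0,0,0],[0,0,0,0,0,0]]]' 1 50
python3 - <<'E'
from h import *
st()
E
```

```text
clock: 5.85
tool_pos: [0.449, 0.3042, 0.0554]
orientation: [3.131, 0.234, 0.0]
contact_force: [-2.1, -3.2, 9.2]
width: 0.0566
t 5.85 tcp [0.449  0.3042 0.0554] yawy -81.5 z [ 0.    -0.002 -1.   ] F [-2.1 -3.2  9.2] w 0.0566 q [-0.48  0.51 -0.29  1.99  0.23  0.67 -2.34]
```

Width 57 mm is the shut span, so the grip is good. Lift.

```bash
python3 -m pendant '[[[0,0,-0.01,0,0,0],[0,0,-0.02,0,0,0],[0,0,-0.03,0,0,0],[0,0,-0.045,0,0,0],[0,0,-0.06,0,0,0],[0,0,-0.07,0,0,0],[0,0,-0.08,0,0,0],[0,0,-0.08,0,0,0],[0,0,-0.08,0,0,0],[0,0,-0.08,0,0,0]]]'
python3 - <<'E'
from h import *
st()
p,d=snapshot("scene");cv2.imwrite("pics/s4.png",cv2.resize(p[60:270,260:460,::-1],None,fx=3,fy=3))
# mat: tin centre target = mat centre +20mm mat y ; plates mid is 5 mm ahead (tin x)
M=np.array([.545,-.020]);my=np.array([.152,.988])
print(M+0.0*my-.005*my)
plan([*(M-.005*my),.135],-98.8,0)
E
```

```text
clock: 6.85
tool_pos: [0.4483, 0.3039, 0.1336]
orientation: [3.13, 0.234, -0.003]
contact_force: [-1.1, -0.2, -2.4]
width: 0.0561
t 6.85 tcp [0.4483 0.3039 0.1336] yawy -81.5 z [-0.002 -0.003 -1.   ] F [-1.1 -0.2 -2.4] w 0.0561 q [-0.45  0.4  -0.33  1.95  0.17  0.83 -2.29]
[ 0.54424 -0.02494]
shift mm [ 46.  339.4  -0.6] rot [0.0032 0.0019 0.3027] t 6.9
```

View pics/s4.png

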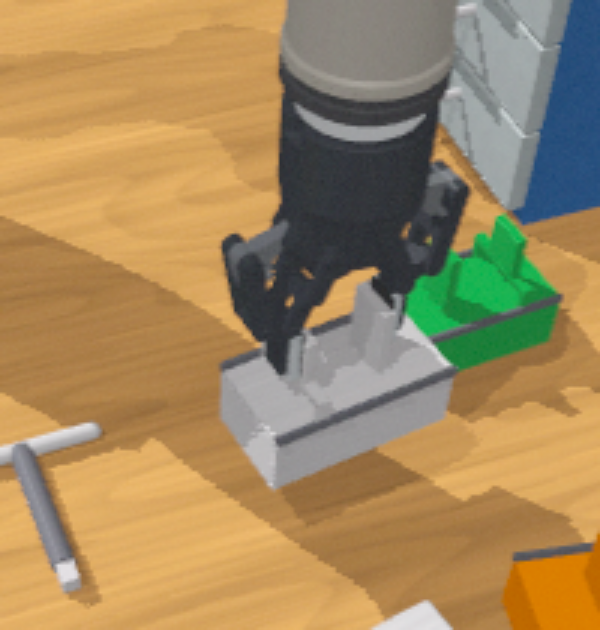

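Lifted level with the lid shut. Carry it to the mat.

```bash
python3 -m pendant '[[[0.001,0.008,0,0,0,0.01],[0.003,0.022,0,0,0,0.02],[0.006,0.044,0,0,0,0.04],[0.01,0.07,0,0,0,0.06],[0.013,0.096,0,0,0,0.085],[0.0165,0.122,0,0,0,0.11],[0.02,0.148,0,0,0,0.13],[0.0235,0.174,0,0,0,0.155],[0.027,0.2,0,0,0,0.18],[0.0305,0.226,0,0,0,0.2]]]'
python3 -m pendant '[[[0.0032,0.024,0,0,0,0.022],[0.006,0.046,0,0,0,0.042],[0.0085,0.066,0,0,0,0.06],[0.011,0.084,0,0,0,0.075],[0.013,0.098,0,0,0,0.09],[0.014,0.108,0,0,0,0.1],[0.014,0.113,0,0,0,0.103],[0.014,0.113,0,0,0,0.103],[0.014,0.113,0,0,0,0.103],[0.014,0.113,0,0,0,0.103]]]'
python3 - <<'E'
from h import *
st()
plan([.5442,-.025,.0595],-98.8,0)
E
```

```text
clock: 7.9
tool_pos: [0.5125, 0.0826, 0.1346]
orientation: [3.137, -0.084, -0.002]
contact_force: [0.4, 0.5, -2.2]
width: 0.0561
clock: 8.9
tool_pos: [0.5207, -0.0272, 0.135]
orientation: [3.131, -0.239, -0.001]
contact_force: [0.6, 0.6, -1.8]
width: 0.0559
t 8.9 tcp [ 0.5207 -0.0272  0.135 ] yawy -98.7 z [-0.001 -0.002 -1.   ] F [ 0.6  0.6 -1.8] w 0.0559 q [ 0.06  0.35 -0.16  2.    0.08  0.79 -1.87]
shift mm [22.9 -5.9 75.5] rot [0.0019 0.0004 0.0014] t 8.9
```

```bash
python3 -m pendant '[[[0.008,-0.002,0.01,0,0,0],[0.016,-0.004,0.022,0,0,0],[0.023,-0.006,0.036,0,0,0],[0.023,-0.006,0.05,0,0,0],[0.023,-0.006,0.06,0,0,0],[0.023,-0.006,0.067,0,0,0],[0.023,-0.006,0.071,0,0,0],[0.023,-0.006,0.074,0,0,0],[0.023,-0.006,0.0755,0,0,0],[0.023,-0.006,0.0755,0,0,0]]]'
python3 - <<'E'
from h import *
st()
p,d=snapshot("scene");cv2.imwrite("pics/s5.png",cv2.resize(p[180:400,80:340,::-1],None,fx=2.5,fy=2.5))
E
```

```text
clock: 9.9
tool_pos: [0.5446, -0.0261, 0.0599]
orientation: [3.13, -0.241, 0.0]
contact_force: [-0.3, 0.1, -3.0]
width: 0.0559
t 9.9 tcp [ 0.5446 -0.0261  0.0599] yawy -98.8 z [ 0.    -0.002 -1.   ] F [-0.3  0.1 -3. ] w 0.0559 q [ 0.04  0.5  -0.14  1.99  0.11  0.66 -1.89]
```

View pics/s5.png

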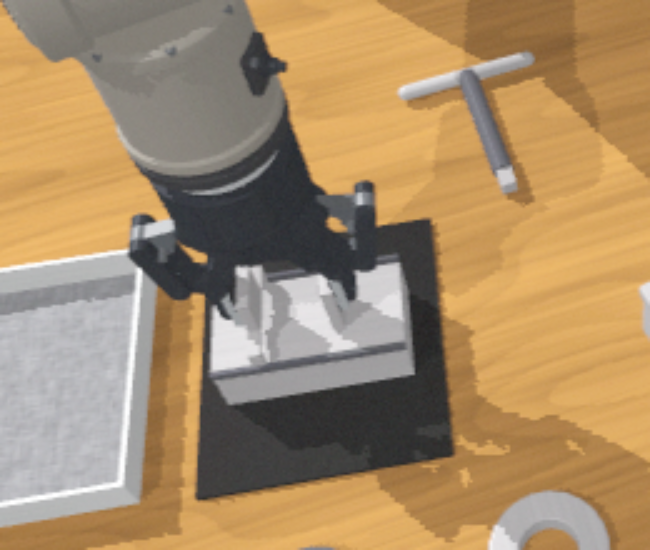

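The tin is over the mat but still hanging (−3 N). Lower it slightly.

```bash
python3 -m pendant '[[[0,0,0.0005,0,0,0],[0,0,0.001,0,0,0],[0,0,0.0015,0,0,0],[0,0,0.002,0,0,0],[0,0,0.0025,0,0,0],[0,0,0.003,0,0,0],[0,0,0.003,0,0,0],[0,0,0.003,0,0,0],[0,0,0.003,0,0,0],[0,0,0.003,0,0,0]]]'
python3 - <<'E'
from h import *
st()
E
```

```text
clock: 10.95
tool_pos: [0.5451, -0.0265, 0.0593]
orientation: [3.13, -0.242, 0.002]
contact_force: [-8.1, -2.0, 25.3]
width: 0.0558
t 10.95 tcp [ 0.5451 -0.0265  0.0593] yawy -98.9 z [ 0.001 -0.003 -1.   ] F [-8.1 -2.  25.3] w 0.0558 q [ 0.04  0.5  -0.14  1.99  0.11  0.66 -1.89]
```

Seated on the mat. Relieve the force, then open.

```bash
python3 -m pendant '[[[0,0,-0.001,0,0,0],[0,0,-0.002,0,0,0],[0,0,-0.002,0,0,0],[0,0,-0.002,0,0,0],[0,0,-0.002,0,0,0],[0,0,-0.002,0,0,0],[0,0,-0.002,0,0,0],[0,0,-0.002,0,0,0],[0,0,-0.002,0,0,0],[0,0,-0.002,0,0,0]]]'
python3 -m pendant '[[[0,0,0,0,0,0],[0,0,0,0,0,0],[0,0,0,0,0,0],[0,0,0,0,0,0],[0,0,0,0,0,0],[0,0,-0.01,0,0,0],[0,0,-0.025,0,0,0],[0,0,-0.045,0,0,0],[0,0,-0.06,0,0,0],[0,0,-0.06,0,0,0]]]' -1
python3 - <<'E'
from h import *
st()
for n in("scene","top"):
    p,d=snapshot(n);np.save(f"pics/{n}6.npy",d)
    cv2.imwrite(f"pics/{n}6.png",p[:,:,::-1])
    P=cloud(n,d);
    X=P[d>0];m=np.array([.545,-.02]);X=X[(np.linalg.norm(X[:,:2]-m,axis=1)<.085)]
    for lo,hi in((.038,.052),(.07,.105)):
        Y=X[(X[:,2]>lo)&(X[:,2]<hi)]
        if len(Y)>5:
            rect=cv2.minAreaRect((Y[:,:2]*1000).astype(np.float32));print(n,lo,len(Y),Y[:,2].max(),rect)
im=cv2.imread("pics/scene6.png")[180:400,80:340];cv2.imwrite("pics/s6.png",cv2.resize(im,None,fx=2.5,fy=2.5))
E
```

```text
clock: 11.95
tool_pos: [0.5449, -0.0263, 0.0596]
orientation: [3.13, -0.242, 0.001]
contact_force: [-4.0, -0.4, 10.2]
width: 0.0563
clock: 12.95
tool_pos: [0.5461, -0.0259, 0.1211]
orientation: [3.13, -0.242, 0.007]
contact_force: [1.4, -0.3, 0.3]
width: 0.0854
t 12.95 tcp [ 0.5461 -0.0259  0.1211] yawy -98.8 z [ 0.004 -0.002 -1.   ] F [ 1.4 -0.3  0.3] w 0.0854 q [ 0.05  0.41 -0.15  1.96  0.09  0.78 -1.87]
scene 0.038 2493 0.05198825643542804 ((544.0180053710938, -20.4107666015625), (121.68720245361328, 70.29720306396484), 81.37232971191406)
scene 0.07 364 0.09689449460263277 ((543.8845825195312, -25.039146423339844), (59.287925720214844, 30.433059692382812), 81.55936431884766)
top 0.038 1620 0.05187573097639553 ((545.9729614257812, -18.853614807128906), (121.18798065185547, 69.31370544433594), 81.55362701416016)
top 0.07 243 0.09693592085643887 ((545.2623291015625, -23.396987915039062), (59.519935607910156, 30.51378059387207), 81.92333984375)
```

View pics/s6.png

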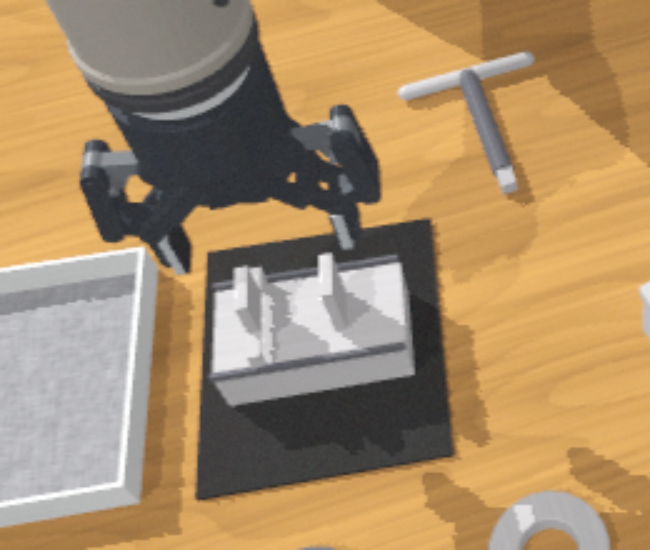

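The tin stands centred on the mat with the lid shut (span 59 mm). Now position over the rear plate with the jaws half open.

```bash
python3 - <<'E'
from h import *
plan([.5485,.002,.12],-98.6,0)
E
python3 -m pendant '[[[0,-0.007,0,0,0,0],[0,-0.014,0,0,0,0],[0,-0.021,0,0,0,0],[0,-0.028,0,0,0,0],[0,-0.028,0,0,0,0],[0,-0.028,0,0,0,0],[0,-0.028,0,0,0,0],[0,-0.028,0,0,0,0],[0,-0.028,0,0,0,0],[0,-0.028,0,0,0,0]]]' 0
python3 - <<'E'
from h import *
st()
plan([.5485,.002,.058],-98.6,0)
p,d=snapshot("scene");im=p[180:400,80:340,::-1];cv2.imwrite("pics/s7.png",cv2.resize(im,None,fx=2.5,fy=2.5))
E
```

```text
shift mm [ -0.3 -28.3  -1.3] rot [ 0.0023 -0.0005 -0.0039] t 13.05
clock: 14.05
tool_pos: [0.5486, 0.0015, 0.1184]
orientation: [3.13, -0.242, -0.001]
contact_force: [0.2, -0.4, -0.2]
width: 0.0426
t 14.05 tcp [0.5486 0.0015 0.1184] yawy -98.8 z [-0.001 -0.002 -1.   ] F [ 0.2 -0.4 -0.2] w 0.0426 q [ 0.01  0.42 -0.16  1.95  0.09  0.78 -1.93]
shift mm [-0.1 -0.6 60.4] rot [ 0.0025  0.0003 -0.0041] t 14.05
```

View pics/s7.png

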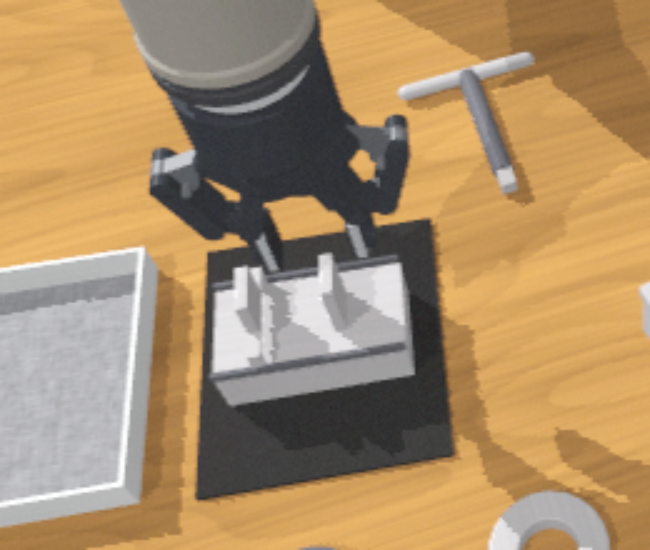

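```bash
python3 -m pendant '[[[0,0,0.008,0,0,0],[0,0,0.016,0,0,0],[0,0,0.024,0,0,0],[0,0,0.03,0,0,0],[0,0,0.035,0,0,0],[0,0,0.04,0,0,0],[0,0,0.045,0,0,0],[0,0,0.05,0,0,0],[0,0,0.055,0,0,0],[0,0,0.055,0,0,0]]]'
python3 - <<'E'
from h import *
st()
p,d=snapshot("scene");im=p[180:400,80:340,::-1];cv2.imwrite("pics/s8.png",cv2.resize(im,None,fx=2.5,fy=2.5))
E
```

```text
clock: 15.1
tool_pos: [0.5481, 0.0016, 0.0627]
orientation: [3.13, -0.241, -0.003]
contact_force: [0.3, -0.5, 0.4]
width: 0.0433
t 15.1 tcp [0.5481 0.0016 0.0627] yawy -98.8 z [-0.002 -0.002 -1.   ] F [ 0.3 -0.5  0.4] w 0.0433 q [-0.    0.5  -0.15  1.98  0.12  0.67 -1.95]
```

View pics/s8.png

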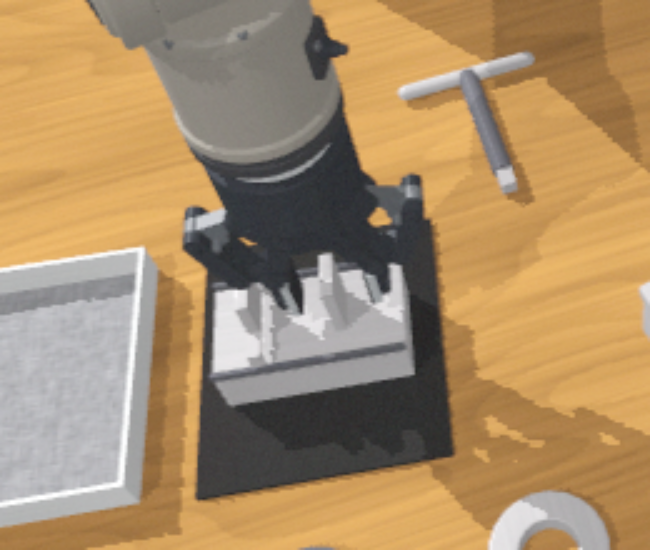

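The fingers straddle the rear plate (crop (290,290) and (378,285)), with no contact. Close, then pull the lid open.

```bash
python3 -m pendant '[[[0,0,0,0,0,0],[0,0,0,0,0,0],[0,0,0,0,0,0],[0,0,0,0,0,0],[0,0,0,0,0,0],[0,0,0,0,0,0],[0,0,0,0,0,0],[0,0,0,0,0,0],[0,0,0,0,0,0],[0,0,0,0,0,0]]]' 1 80
python3 -m pendant '[[[0,-0.003,0,0,0,0],[0,-0.007,0,0,0,0],[0,-0.012,0,0,0,0],[0,-0.017,0,0,0,0],[0,-0.022,0,0,0,0],[0,-0.027,0,0,0,0],[0,-0.032,0,0,0,0],[0,-0.036,0,0,0,0],[0,-0.039,0,0,0,0],[0,-0.039,0,0,0,0]]]'
python3 - <<'E'
from h import *
st()
p,d=snapshot("scene");im=p[180:400,80:340,::-1];cv2.imwrite("pics/s9.png",cv2.resize(im,None,fx=2.5,fy=2.5))
E
```

```text
clock: 16.15
tool_pos: [0.5489, 0.0017, 0.0638]
orientation: [3.13, -0.241, 0.0]
contact_force: [-1.3, -0.2, 5.6]
width: 0.0067
clock: 17.15
tool_pos: [0.5548, 0.0402, 0.0637]
orientation: [3.13, -0.241, -0.0]
contact_force: [-1.3, -0.2, 6.4]
width: 0.007
t 17.15 tcp [0.5548 0.0402 0.0637] yawy -98.8 z [-0.    -0.003 -1.   ] F [-1.3 -0.2  6.4] w 0.007 q [-0.07  0.51 -0.15  1.96  0.12  0.68 -2.02]
```

View pics/s9.png

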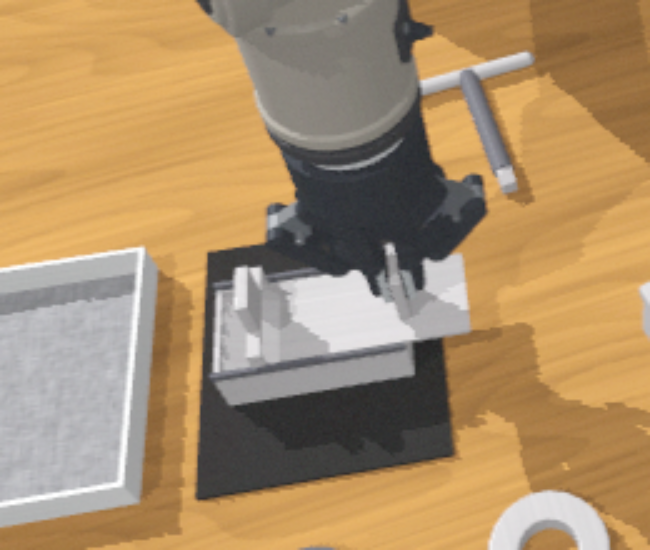

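The lid is about 39 mm open and the tin has not moved. Lift by the rear plate with a slight nose-down tilt.

```bash
python3 -m pendant '[[[0,-0.002,0,0,0,0],[0,-0.002,-0.005,0,0,0],[0,-0.002,-0.012,0,0,0],[0,-0.002,-0.02,0.03,0,0],[0,-0.002,-0.032,0.06,0,0],[0,-0.002,-0.045,0.1,0,0],[0,-0.002,-0.06,0.1,0,0],[0,-0.002,-0.075,0.1,0,0],[0,-0.002,-0.09,0.1,0,0],[0,-0.002,-0.09,0.1,0,0]]]' - 110
python3 - <<'E'
from h import *
st()
p,d=snapshot("scene");im=p[140:400,80:340,::-1];cv2.imwrite("pics/s10.png",cv2.resize(im,None,fx=2.2,fy=2.2))
E
```

```text
clock: 18.2
tool_pos: [0.5562, 0.0426, 0.1553]
orientation: [-3.034, 0.234, -0.016]
contact_force: [-0.4, 0.0, -1.3]
width: 0.0064
t 18.2 tcp [0.5562 0.0426 0.1553] yawy -98.8 z [ 0.018  0.097 -0.995] F [-0.4  0.  -1.3] w 0.0064 q [ 0.05  0.37 -0.23  1.92 -0.01  0.82 -1.88]
```

View pics/s10.png

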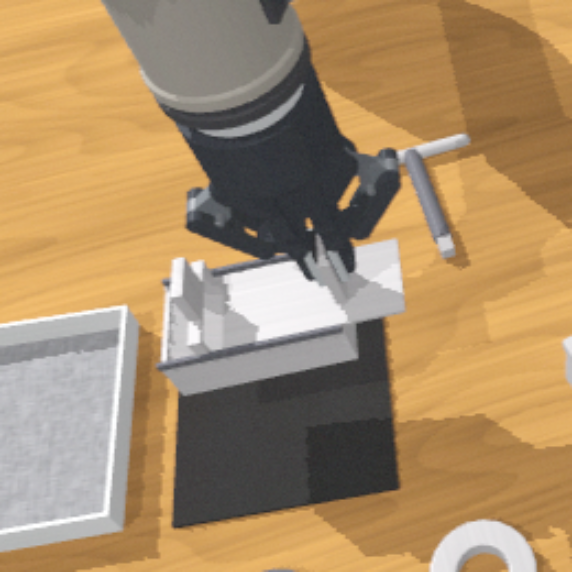

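Run:
```python
from h import *
plan([.529,-.1246,.185],-98.8,15)
```

```text
shift mm [ -0.5 165.3 -47.4] rot [ 0.1637 -0.0015 -0.    ] t 18.25
```

```bash
python3 -m pendant '[[[0,0.006,-0.01,0.01,0,0],[0,0.02,-0.02,0.03,0,0],[0,0.04,-0.03,0.05,0,0],[0,0.062,-0.04,0.07,0,0],[0,0.085,-0.043,0.09,0,0],[0,0.108,-0.045,0.11,0,0],[0,0.13,-0.047,0.13,0,0],[0,0.15,-0.047,0.15,0,0],[0,0.165,-0.047,0.164,0,0],[0,0.165,-0.047,0.164,0,0]]]'
python3 - <<'E'
from h import *
st()
plan([.529,-.1246,.163],-98.8,52)
p,d=snapshot("scene");im=p[140:400,0:340,::-1];cv2.imwrite("pics/s11.png",cv2.resize(im,None,fx=2.2,fy=2.2))
E
```

```text
clock: 19.25
tool_pos: [0.5277, -0.1285, 0.183]
orientation: [-2.872, 0.23, -0.027]
contact_force: [-1.2, -1.0, -2.6]
width: 0.0064
t 19.25 tcp [ 0.5277 -0.1285  0.183 ] yawy -99.2 z [ 0.039  0.255 -0.966] F [-1.2 -1.  -2.6] w 0.0064 q [ 0.45  0.36 -0.22  1.89 -0.23  0.94 -1.34]
shift mm [ 0.8  1.3 20.3] rot [ 0.6468 -0.0015 -0.0062] t 19.25
```

View pics/s11.png

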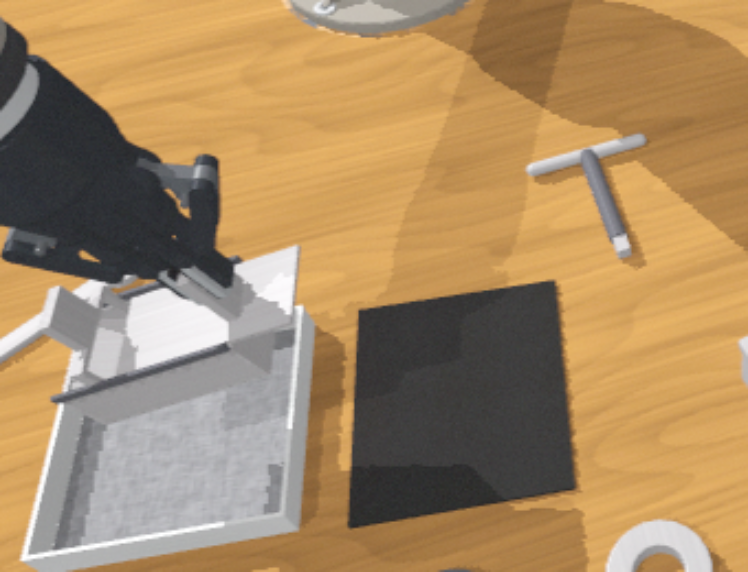

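```bash
python3 -m pendant '[[[0,0,0.002,0.06,0,0],[0,0.001,0.005,0.15,0,0],[0,0.001,0.008,0.26,0,0],[0,0.001,0.012,0.37,0,0],[0,0.001,0.016,0.48,0,0],[0,0.001,0.02,0.58,0,0],[0,0.001,0.02,0.65,0,0],[0,0.001,0.02,0.65,0,0],[0,0.001,0.02,0.65,0,0],[0,0.001,0.02,0.65,0,0]]]'
python3 - <<'E'
from h import *
st()
for n in("scene","top"):
  p,d=snapshot(n);im=p[140:400,0:340,::-1] if n=="scene" else p[100:360,350:640,::-1];cv2.imwrite(f"pics/{n}12.png",cv2.resize(im,None,fx=2.2,fy=2.2))
  print([(q["conf"],q["box"]) for q in regions_of(n,"ball_center")])
E
```

```text
clock: 20.3
tool_pos: [0.5303, -0.119, 0.1654]
orientation: [-2.226, 0.168, -0.084]
contact_force: [0.6, 0.6, -1.1]
width: 0.0061
t 20.3 tcp [ 0.5303 -0.119   0.1654] yawy -98.6 z [ 0.12   0.78  -0.614] F [ 0.6  0.6 -1.1] w 0.0061 q [ 0.83  0.64 -0.37  1.81 -0.68  1.18 -0.82]
[]
[]
```

View pics/scene12.png

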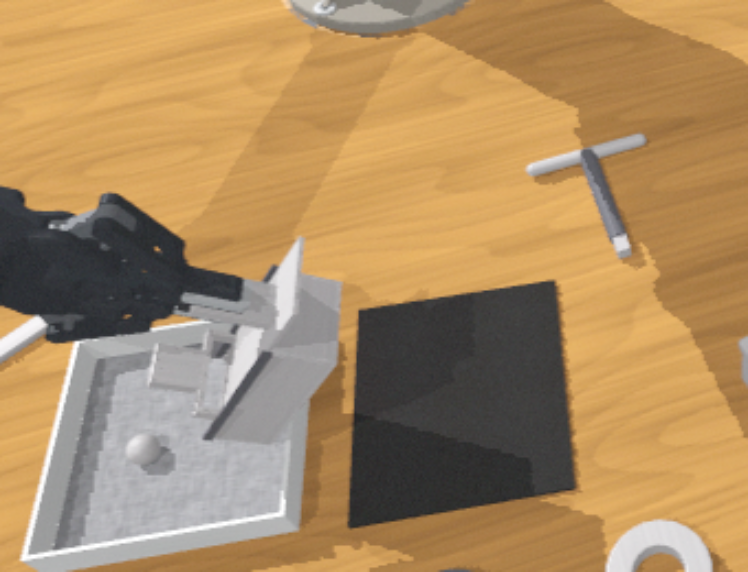

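View pics/top12.png

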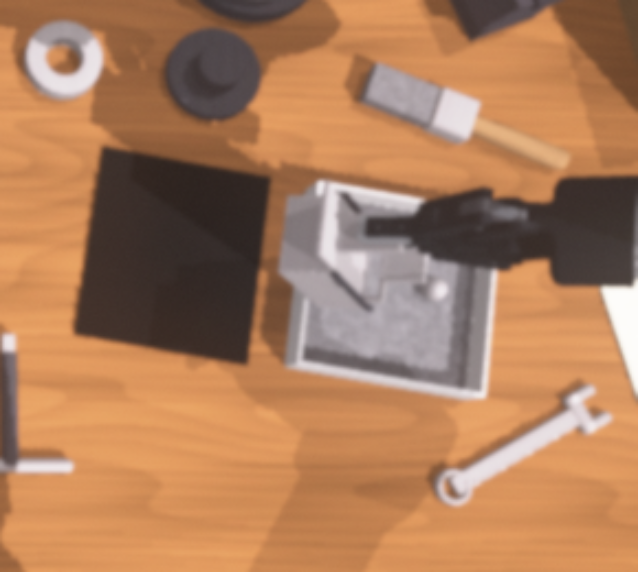

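The ball lies in the tray (scene crop (145,450), top crop (437,290)). Hold briefly, then raise and level the tin.

```bash
python3 -m pendant '[[[0,0,0,0,0,0],[0,0,0,0,0,0],[0,0,0,0,0,0],[0,0,0,0,0,0],[0,0,0,0,0,0],[0,-0.008,-0.006,0,0,0],[0,-0.018,-0.014,0,0,0],[0,-0.03,-0.024,0,0,0],[0,-0.039,-0.031,0,0,0],[0,-0.039,-0.031,0,0,0]]]'
python3 - <<'E'
from h import *
st()
# tcp so that tin centre over mat centre: tcp 62 mm rearward
M=np.array([.545,-.020])+.062*np.array([.152,.988]);print(M)
plan([*M,.215],-98.8,6)
E
```

```text
clock: 21.5
tool_pos: [0.5307, -0.1213, 0.2166]
orientation: [-2.227, 0.17, -0.088]
contact_force: [0.1, -0.1, -1.1]
width: 0.0063
t 21.5 tcp [ 0.5307 -0.1213  0.2166] yawy -98.6 z [ 0.123  0.78  -0.614] F [ 0.1 -0.1 -1.1] w 0.0063 q [ 0.83  0.57 -0.38  1.79 -0.69  1.25 -0.87]
[0.554424 0.041256]
shift mm [ -1.4 -99.5 130.7] rot [-0.8053 -0.0033  0.0015] t 21.5
```

```bash
python3 -m pendant '[[[0,-0.003,0.004,-0.04,0,0],[0,-0.01,0.013,-0.12,0,0],[0,-0.022,0.029,-0.22,0,0],[0,-0.036,0.047,-0.33,0,0],[0,-0.05,0.066,-0.44,0,0],[0,-0.065,0.085,-0.55,0,0],[0,-0.08,0.104,-0.66,0,0],[-0.001,-0.09,0.119,-0.75,0,0],[-0.001,-0.0995,0.1307,-0.805,0,0],[-0.001,-0.0995,0.1307,-0.805,0,0]]]'
python3 -m pendant '[[[0,0,0,0,0,0],[0,0,0.01,0,0,0],[0,0,0.025,0,0,0],[0,0,0.045,0,0,0],[0,0,0.065,0,0,0],[0,0,0.08,0,0,0],[0,0,0.09,0,0,0],[0,0,0.1,0,0,0],[0,0,0.1,0,0,0],[0,0,0.1,0,0,0]]]'
python3 - <<'E'
from h import *
st()
plan([.5544,.0413,.0637],-98.8,0)
for n in("scene","top"):
  p,d=snapshot(n);im=p[140:400,0:340,::-1];np.save(f"pics/{n}13.npy",d);cv2.imwrite(f"pics/{n}13f.png",p[:,:,::-1])
  cv2.imwrite(f"pics/{n}13.png",cv2.resize(im,None,fx=2.2,fy=2.2))
E
```

```text
clock: 22.5
tool_pos: [0.5534, 0.0484, 0.2135]
orientation: [-3.026, 0.218, -0.013]
contact_force: [0.2, 1.3, -1.4]
width: 0.0057
clock: 23.5
tool_pos: [0.5556, 0.0517, 0.1136]
orientation: [-3.026, 0.234, -0.012]
contact_force: [-0.8, 0.2, -1.0]
width: 0.0062
t 23.5 tcp [0.5556 0.0517 0.1136] yawy -98.9 z [ 0.016  0.105 -0.994] F [-0.8  0.2 -1. ] w 0.0062 q [ 0.07  0.44 -0.26  1.95  0.01  0.74 -1.91]
shift mm [ 0.4 15.8 48.5] rot [-1.067e-01  1.000e-04 -9.000e-04] t 23.5
```

View pics/scene13.png

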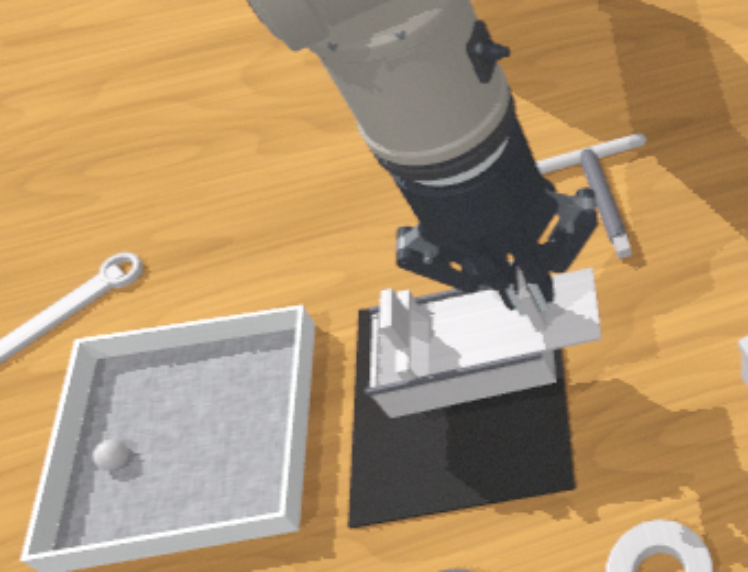

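The ball is at rest in the tray (112,453) and the tin is over the mat, lid still open. Level and lower it.

```bash
python3 -m pendant '[[[0,0.005,0.006,-0.02,0,0],[0,0.01,0.014,-0.05,0,0],[0,0.014,0.022,-0.08,0,0],[0,0.0155,0.03,-0.107,0,0],[0,0.0155,0.036,-0.107,0,0],[0,0.0155,0.041,-0.107,0,0],[0,0.0155,0.044,-0.107,0,0],[0,0.0155,0.046,-0.107,0,0],[0,0.0155,0.047,-0.107,0,0],[0,0.0155,0.048,-0.107,0,0]]]'
python3 - <<'E'
from h import *
st()
for n in("scene","top"):
  p,d=snapshot(n);np.save(f"pics/{n}14.npy",d);cv2.imwrite(f"pics/{n}14.png",cv2.resize(p[140:400,0:340,::-1],None,fx=2.2,fy=2.2))
  P=cloud(n,d);X=P[d>0];m=np.array([.545,-.02]);my=np.array([.152,.988]);rel=X[:,:2]-m;v=rel@my;u=rel@[.988,-.152]
  # profile of rail / front plate heights along tin
  k=(abs(u)<.036)&(X[:,2]>.03)&(X[:,2]<.06)
  for a in np.arange(-.09,.09,.015):
    s=k&(v>a)&(v<a+.015)
    if s.sum()>5: print(n,round(a,3),s.sum(),np.percentile(X[s,2],[10,50,90]).round(4))
E
```

```text
clock: 24.6
tool_pos: [0.554, 0.0417, 0.0642]
orientation: [3.132, -0.242, 0.0]
contact_force: [0.4, 0.5, -1.9]
width: 0.0062
t 24.6 tcp [0.554  0.0417 0.0642] yawy -98.8 z [ 0. -0. -1.] F [ 0.4  0.5 -1.9] w 0.0062 q [-0.04  0.51 -0.18  1.96  0.14  0.68 -2.04]
scene -0.06 363 [0.0347 0.0393 0.0477]
scene -0.045 132 [0.0316 0.035  0.05  ]
scene -0.03 194 [0.0338 0.0466 0.0524]
scene -0.015 397 [0.0447 0.0473 0.0492]
scene 0.0 391 [0.0449 0.0472 0.0491]
scene 0.015 351 [0.0448 0.0473 0.049 ]
scene 0.03 320 [0.0445 0.0473 0.0493]
scene 0.045 217 [0.0379 0.0474 0.0493]
scene 0.06 171 [0.0457 0.0473 0.0496]
scene 0.075 276 [0.046  0.0475 0.0488]
top -0.06 209 [0.0351 0.0391 0.0466]
top -0.045 73 [0.0316 0.0348 0.0502]
top -0.03 49 [0.0433 0.0474 0.0586]
top -0.015 190 [0.0436 0.0461 0.0486]
top 0.0 175 [0.0439 0.046  0.0482]
top 0.015 154 [0.0439 0.0459 0.0483]
top 0.03 152 [0.0436 0.046  0.0488]
top 0.045 121 [0.0439 0.0463 0.0491]
top 0.06 110 [0.0437 0.0464 0.0495]
top 0.075 140 [0.0444 0.0465 0.0482]
```

View pics/scene14.png

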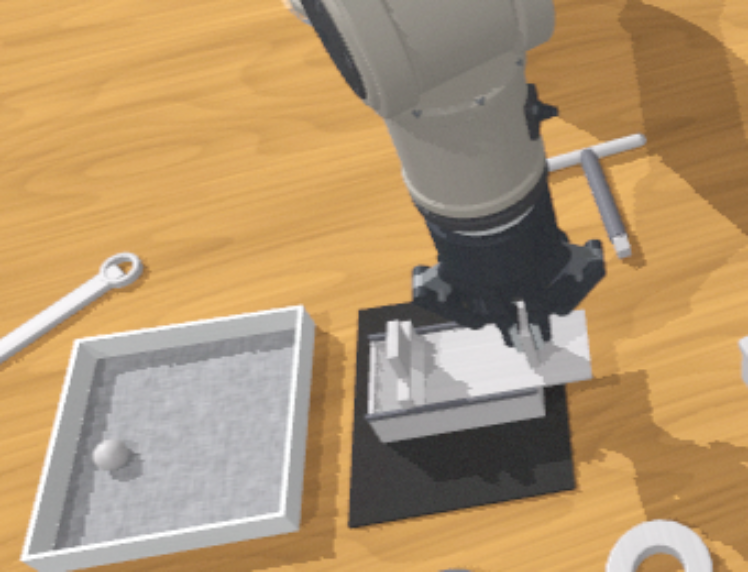

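Level, at about 0.5 mm height. Settle it, release and rise.

```bash
python3 -m pendant '[[[0,0,0.0005,0,0,0],[0,0,0.001,0,0,0],[0,0,0.0015,0,0,0],[0,0,0.0015,0,0,0],[0,0,0.0015,0,0,0],[0,0,0.0015,0,0,0],[0,0,0.0015,0,0,0],[0,0,0.0015,0,0,0],[0,0,0.0015,0,0,0],[0,0,0.0015,0,0,0]]]' - 40
python3 -m pendant '[[[0,0,0,0,0,0],[0,0,0,0,0,0],[0,0,0,0,0,0],[0,0,0,0,0,0],[0,0,0,0,0,0],[0,0,-0.008,0,0,0],[0,0,-0.02,0,0,0],[0,0,-0.04,0,0,0],[0,0,-0.06,0,0,0],[0,0,-0.08,0,0,0]]]' 0
python3 -m pendant '[[[0,0,-0.03,0,0,0],[0,0,-0.06,0,0,0],[0,0,-0.09,0,0,0],[0,0,-0.12,0,0,0],[0,0,-0.12,0,0,0],[0,0,-0.12,0,0,0],[0,0,-0.12,0,0,0],[0,0,-0.12,0,0,0],[0,0,-0.12,0,0,0],[0,0,-0.12,0,0,0]]]'
python3 - <<'E'
from h import *
st()
m=np.array([.545,-.02]);my=np.array([.152,.988]);mx=np.array([.988,-.152])
for n in("scene","top"):
  p,d=snapshot(n);np.save(f"pics/{n}15.npy",d);cv2.imwrite(f"pics/{n}15.png",cv2.resize(p[120:400,0:340,::-1] if n=="scene" else p[100:330,350:640,::-1],None,fx=2.2,fy=2.2))
  P=cloud(n,d);X=P[d>0];rel=X[:,:2]-m;v=rel@my;u=rel@mx
  k=(abs(u)<.09)&(abs(v)<.12)&(X[:,2]>.015)&(X[:,2]<.0445)  # body below lid
  print(n,"tin u",np.percentile(u[k],[2,98]),"v",np.percentile(v[k],[2,98]))
  k=(abs(u)<.05)&(abs(v)<.12)&(X[:,2]>.08)&(X[:,2]<.12)
  print("plates v hist",np.histogram(v[k],np.arange(-.1,.1,.01))[0],X[k,2].max())
  k=(abs(u)<.076)&(abs(v+.2)<.076)&(X[:,2]>.012)&(X[:,2]<.03); print("ball",k.sum(),u[k].mean(),v[k].mean(),X[k,2].max())
E
```

```text
clock: 25.7
tool_pos: [0.5542, 0.0423, 0.0638]
orientation: [3.132, -0.241, 0.001]
contact_force: [-3.6, -0.1, 9.4]
width: 0.0062
clock: 26.7
tool_pos: [0.5541, 0.042, 0.1444]
orientation: [3.132, -0.242, 0.001]
contact_force: [0.6, -0.1, 0.4]
width: 0.0426
clock: 27.7
tool_pos: [0.5536, 0.0419, 0.2619]
orientation: [3.132, -0.241, -0.002]
contact_force: [0.4, -0.3, -0.0]
width: 0.0426
t 27.7 tcp [0.5536 0.0419 0.2619] yawy -98.8 z [-0.002 -0.    -1.   ] F [ 0.4 -0.3 -0. ] w 0.0426 q [-0.01  0.26 -0.21  1.8   0.06  1.09 -1.97]
scene tin u [-0.0720576   0.07846076] v [-0.11802595  0.06108262]
plates v hist [  0   0   0   0   0   0  15 134   0   0   0   0   0   0   0  10 113   0
   0] 0.09677875250411205
ball 165 0.011170144950618771 -0.24663753241875444 0.026927966031266792
top tin u [-0.07580866  0.07702266] v [-0.11687888  0.09582303]
plates v hist [  0   0   0   0   0   0   2 105   0   0   0   0   0   0   0   0  94   0
   0] 0.09661960799625369
ball 95 0.008370128815662372 -0.2450716610389915 0.02654164758094535
```

View pics/scene15.png

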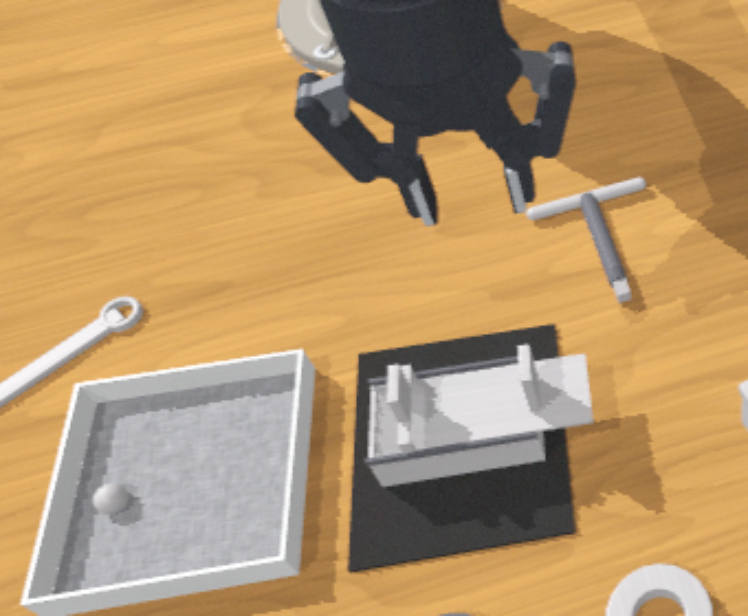

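The tin stands level at the mat centre: its front plate reads −28 mm, so its centre is within about 2 mm along y. The ball is at mat (0.01, −0.246) with its top at 27 mm, and the gripper is clear.

```bash
python3 -c "
from station import *
print(r.close_job())"
```

```text
the job is handed in; nothing more can be done
None
```

The job is done and handed in at about 28 s of the 69 s allowed; the hand-in gave no verdict.

**What I did:** I pinched both plates to carry the tin shut to the mat and set it down there. I then gripped the rear plate alone, slid the lid open about 39 mm and tipped the tin to about 52° over the tray until the ball rolled out. Finally I stood the tin back on the mat, let go and raised the gripper clear.

**Last checks:** Both cameras showed:
- **Tin:** it is upright, with its centre within about 2 mm of the mat's middle along y; the lid is still open. My final measurement of its position across the mat (x) picked up the mat and tray edges and was unusable. For x I relied on where the arm set it down and on the picture, which agree.
- **Ball:** it lies in the tray at about x 0.01, y −0.246 m from the mat's centre, with its top 27 mm above the table.
- **Robot:** the gripper is about 0.2 m above the mat and touches nothing.

The network for the ball found nothing in either camera picture during the pour. I found it by eye in the pictures and confirmed its position from the depth readings.

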